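# Nip down the tyre-patch press

### The job

Nip the tyre-patch press down on its black rubber block: lift the pin bar out of its stand and use it, moved from hole to hole, to turn the holed collar clockwise (seen from above) until turning is clearly stiff, about 7 N of push on the bar at the hole, and never much beyond that, as over-tightening spoils the patch. Turn the collar with the bar only, not with the fingers. Then stand the bar back upright in its stand, right down in the hole, let go, and leave the tray, tin and cone where they are.

Things in the scene. Friction and masses are not known exactly. Their poses are not given: they have to be found in the camera images.
- press: Patch press, fixed to the bench: blue base 150 x 200 mm, 18 mm thick. Origin: centre of its underside, on the upright screw axis. Two columns at y = +86 and -86 mm carry a bridge (bar along the press's y, 16 mm wide, between 124 and 136 mm above the bench, bolt heads to 142) right over the collar, so the pin bar can only sweep about 140 degrees on either side, centred on press -x and +x.
- collar: Steel eight-sided collar, about 130 mm across, 32 mm high, on a fixed threaded stem (34 mm thick, top 139 mm above the bench), axis on the press axis; origin centre of its underside. Turning it clockwise seen from above screws it and the pad below it down, 24 mm a turn; it turns freely otherwise (about 3 N at the holes) and stays where it is left. At the start it needs roughly 150 to 220 degrees.
- collar_top (a point): Centre of the collar's top face, on the axis; its z axis is up and it turns with the collar. 8 identical square holes, 16 mm wide and 25 mm deep, open upward, lie with centres 50 mm from the axis at 0, 45, 90 ... degrees from this point's x axis. Top face 103 (tight) to 118 mm above the bench.
- plate_face (a point): Centre of the top face of the press's lower plate, 36 mm above the bench, on the axis. The rubber block lies on it. The plate rests on very stiff springs: once the collar's pad bears on the block, the push needed on the bar at the holes grows by about 6 N per 10 degrees of turn; 7 N is right, under 4.5 N is slack, over 10 N crushes. The plate then sinks only some tenths of a mm.
- block: Loose black rubber block 80 x 80 x 20 mm lying on the lower plate under the pad; origin centre of its underside. It stays there.
- bar: Pin bar, loose, 110 mm long, 0.13 to 0.21 kg, standing upright in its stand at the start; origin at the centre of its lower tip, z along it. Round steel shank 12 mm thick, 60 mm long, tip tapered to 9 mm over the last 4 mm; above it a square black grip 28 x 28 mm, 50 mm tall (60 to 110 mm from the tip), sides along the bar's x and y. Held firmly (about 60 N) by the grip it does not swivel under the turning push.
- stand: Grey block fixed to the bench, 70 x 70 x 50 mm, origin centre of its underside; one square upright hole in the middle of its top, 14 mm wide, 35 mm deep (floor 15 mm above the bench). The bar stands in it, tip on the floor.
- weight_tray: Bystander: black compartment tray of balance weights, 160 x 100 x 35 mm, loose; origin centre of its underside.
- wax_tin: Bystander: flat round yellow tin, 66 mm across, 20 mm high, loose; origin centre of its underside.
- cone: Bystander: steel wheel-centring cone, 84 mm across, 48 mm high, loose; origin centre of its underside.
Things that resemble listed ones, but are neither listed nor needed, are in the scene too. Leave any orange or white look-alike of the bar alone.

How it is judged:
By the outcome, as a careful person would: the job done as asked, in the order asked, and still so for the second after the job is handed in, with the robot touching nothing.
It also fails if it takes over 72 s, if anything falls off the work surface, if the arm or the gripper's body presses on something with over 40 N, if the wrist force passes 120 N, or if a joint passes its speed limit or range.

### The arm

A 6-joint arm with a two-finger parallel gripper is mounted at the origin on the work surface. World frame = base frame: x ahead of the robot, y to its left, z up, the work surface at z = 0. Lengths are in m, angles in rad, forces in N, time in s.
With the tool pointing down it reaches from about 0.375 to 0.9 m from the base axis. Payload 3.1 kg.
Tool frame: the origin (TCP) lies at the very end of the fingers, on their centre line; the grasp point (between the pads) lies 19 mm behind it; z points along the fingers, y is the line along which they close (so a half turn about z gives the same grasp; the last joint's range is limited). The gripper opens to 87 mm and grips with 3 to 60 N. Pads are 19 mm wide; open, the fingers measure 117 mm over their backs; the gripper's body (75 mm by 190 mm) begins 51 mm behind the grasp point.
Start: joints at [-1.294, 0.527, 1.433, -0, 1.181, -0.178], TCP at [0.275, -0.561, 0.223] pointing down, gripper open.
Joint ranges: [-3.08, 3.08], [-0.75, 2.2], [0.22, 2.44], [-1.43, 4.57], [0, 2.65], [-2.85, 2.85]. Speed limits (rad/s): [2.79, 2.79, 3.14, 3.14, 3.14, 3.14].

### API

Orientations are given as a unit quaternion [x, y, z, w].
In Python, from rig import status, viewer, robot gives the robot as it stands.
- The arm moves only by the tool arm_command, never from a script. Its arguments are lists of equal length, an entry for each row: "delta_rot": the turn, a rotation vector about the tool's x, y, z in degrees, a list of three; "delta_pos": the shift along the tool's x, y, z in m, a list of three; "gripper": the closure, from -1 (fully open) to 1 (shut). In form: {"delta_rot": [[rx, ry, rz], ...], "delta_pos": [[dx, dy, dz], ...], "gripper": [gripper, ...]}. A call has 1 to 12 rows; each row is the pose to reach, as a shift and turn from the pose commanded when the call began, along the tool's axes at that moment; what a row does not reach only later rows make up. A row lasts 1/12 s, in which the tool goes at most 41.7 mm and 7.16 degrees, less where a joint would pass 70% of its speed; a pose out of reach is approached as far as the arm can. A call with a gripper value outside its range is refused whole. The fingers move at their own pace and stop on an object; "grip_force" is the grip in N (left out, the last holds). Time passes only in rows, so rows that repeat a pose let the fingers close. It gives the time, the measured TCP pose, the force, the opening and the grip force at its end, in the units of the state.
- status.get_obs(): the state, without advancing time (a new reading comes with each control period).
- viewer.camera(name): name is "scene" or "top"; returns a dict with "pixels" (384x512x3 uint8, blue, green, red), "fx", "fy", "cx", "cy" (pixels), "pose" (4x4, takes a point from camera to world coordinates). Camera axes: x right, y down, z forward; pixel columns grow to the right and rows downward; lengths in m; the calibration is good to about 2 mm. A picture is of the moment at which its call begins. There is no depth.
- robot.hand_in(): hands the job in; it is judged then, once.
The state is a dict: "time": time; "q": joint angles; "joint_velocities": joint speeds; "joint_torque": joint torques, N m; "position": TCP position; "tool_rot": TCP orientation; "ft_force": force on the tool from outside, world axes, zero at the start; "moment": the same for the moment, N m; "grip_width": finger opening in m; "grip_force": force on a finger pad.
Only numpy, scipy, OpenCV 4.12 (cv2) and the standard library are available. Lean on these libraries where they do the work, as an engineer would, in place of code of your own. Each camera call takes 0.05 s, during which the arm holds its last target. There are 200 camera calls.

## Working session

There is one attempt and no reset: what is moved stays moved. The work goes in short steps, Python scripts to look and compute and a tool call to move; the robot and the scene stay as the last step left them, time stands still between calls to the robot, and variables do not carry over. Pictures are saved under pics/ and viewed, at most 10 in all, crops included, and the job is handed in when it is done.

Besides the shell and the picture viewer there is one more tool, called after "Request:" as a command line: name --argument value ..., lists and objects as JSON in quotes. arm_command: Moves the arm, as the interface text tells. Its arguments: {"type":"object","properties":{"delta_rot":{"type":"array","items":{"type":"array","items":{"type":"number"}}},"delta_pos":{"type":"array","items":{"type":"array","items":{"type":"number"}}},"gripper":{"type":"array","items":{"type":"number"}},"grip_force":{"type":"number"}},"required":["delta_rot","delta_pos","gripper"]}

```bash
mkdir -p pics; cat > h.py <<'E'
from rig import status, viewer, robot
import numpy as np, cv2
from scipy.spatial.transform import Rotation as R
def snap(n,f,crop=None,s=1):
    c=viewer.camera(n); im=np.ascontiguousarray(c["pixels"])
    if crop: x0,y0,x1,y1=crop; im=im[y0:y1,x0:x1]
    if s!=1: im=cv2.resize(im,None,fx=s,fy=s,interpolation=cv2.INTER_CUBIC)
    cv2.imwrite("pics/"+f,im); return c
def ray(c,u,v,z):
    d=c["pose"][:3,:3]@np.array([(u-c["cx"])/c["fx"],(v-c["cy"])/c["fy"],1]); o=c["pose"][:3,3]
    return o+d*(z-o[2])/d[2]
def proj(c,p):
    P=np.linalg.inv(c["pose"]); q=P[:3,:3]@np.array(p)+P[:3,3]; return np.array([c["fx"]*q[0]/q[2]+c["cx"],c["fy"]*q[1]/q[2]+c["cy"]])
E
python3 - <<'E'
from h import *
np.set_printoptions(precision=4,suppress=True)
for n in("top","scene"):
    c=snap(n,n+"1.png",s=1.5); print(n,c["fx"],c["cx"],c["cy"],c["pose"])
o=status.get_obs(); print(o)
print(R.from_quat(o["tool_rot"]).as_matrix())
E
```

```text
top 421.81394605358247 253.92453594243182 191.3521200169729 [[ 0.0029 -0.9969  0.0792  0.4242]
 [-1.     -0.0027  0.0027  0.0086]
 [-0.0025 -0.0792 -0.9969  1.5171]
 [ 0.      0.      0.      1.    ]]
scene 378.30711788082294 256.8365814334935 192.3400720673741 [[-0.8939  0.3173 -0.3166  0.9302]
 [ 0.4482  0.6316 -0.6326  0.7599]
 [-0.0007 -0.7074 -0.7068  0.9135]
 [ 0.      0.      0.      1.    ]]
{'time': 0.1, 'q': array([-1.2935,  0.5284,  1.4338, -0.    ,  1.1814, -0.1785]), 'joint_velocities': array([-0.0013, -0.0025, -0.0048, -0.001 , -0.001 , -0.0002]), 'joint_torque': array([ -0.0002, -44.0986, -17.7151,   0.0635,   0.0534,  -0.    ]), 'position': array([ 0.275 , -0.5605,  0.2217]), 'tool_rot': array([ 0.9741,  0.2259, -0.0001, -0.001 ]), 'ft_force': array([-0.4636,  0.7847, -0.0174]), 'moment': array([-0.0264,  0.0263,  0.018 ]), 'grip_force': 0.0, 'grip_width': 0.08703487943676694}
[[ 0.8979  0.4402 -0.0005]
 [ 0.4402 -0.8979  0.0019]
 [ 0.0003 -0.0019 -1.    ]]
```

View pics/top1.png

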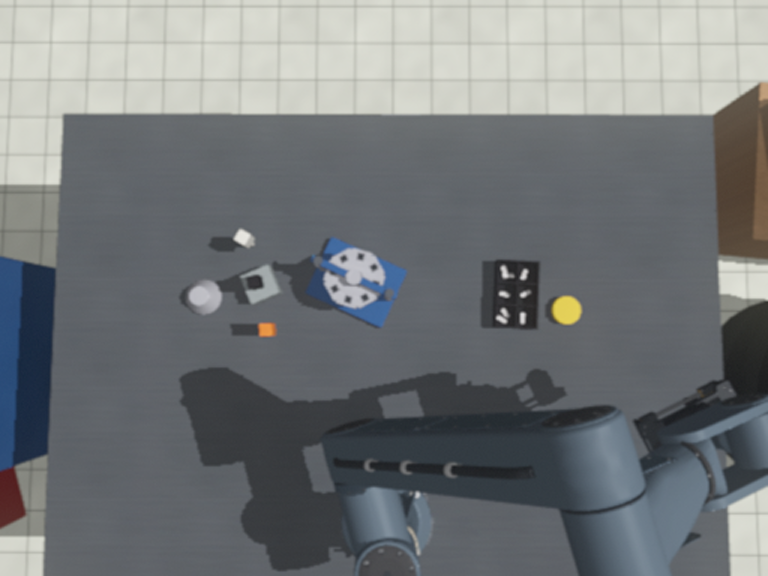

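View pics/scene1.png

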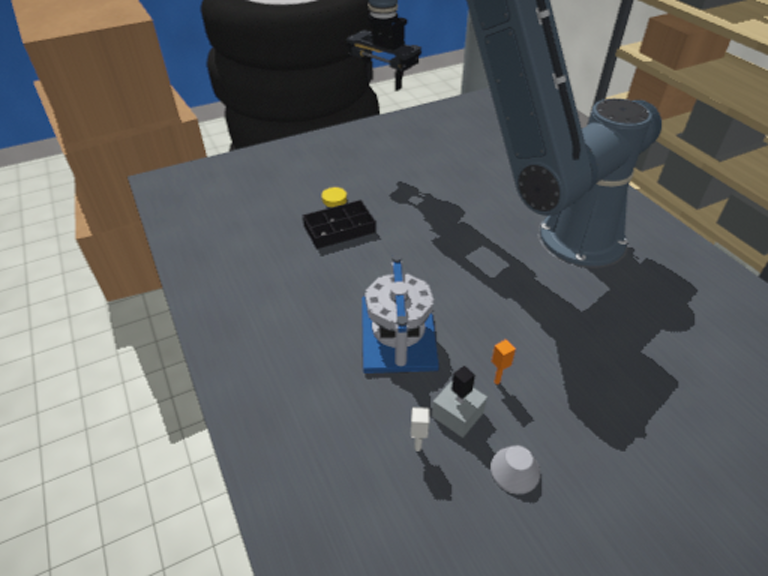

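Top view: the stand and black bar are at about (258,283), the press at (356,280), and the orange and white look-alikes at (266,329) and (243,238). Next I'll take an enlarged crop.

```bash
python3 - <<'E'
from h import *
snap("top","top2.png",(145,150,285,225),5.7)
snap("scene","sc2.png",(230,165,350,295),4.6)
E
```

```text
(no output)
```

View pics/top2.png

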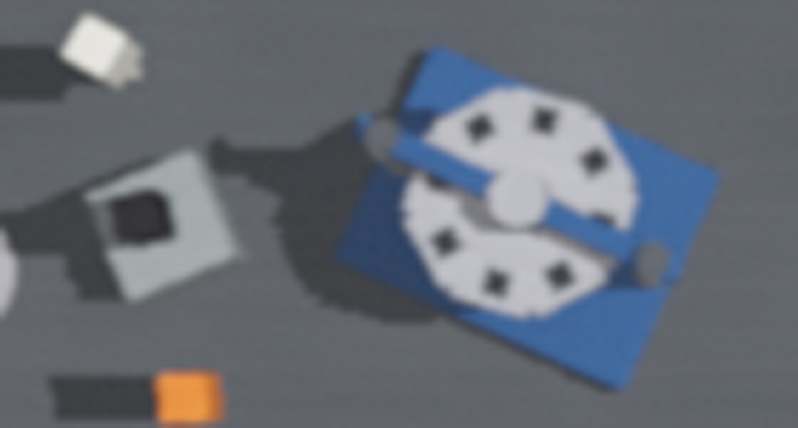

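View pics/sc2.png

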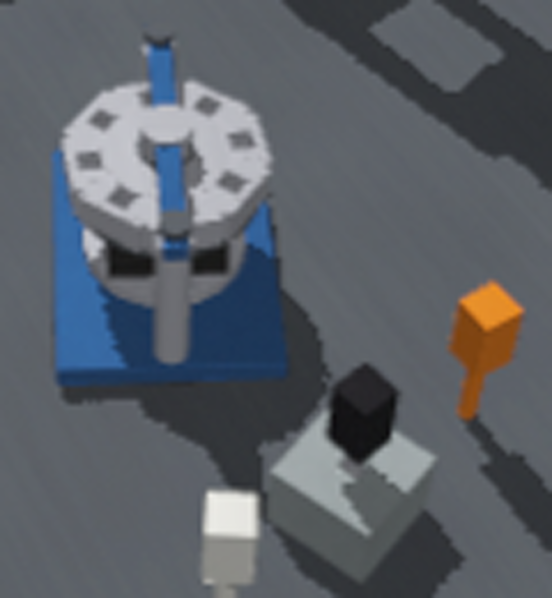

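The crops give six clear holes in each view. In the top crop: (480,127), (544,121), (595,160), (559,275), (497,283), (444,242). Bolts are at (382,140) and (653,264), the bar top is near (140,217), and the stand-top corners are (190,148), (242,252), (133,300).

```bash
cat > fit.py <<'E'
from h import *
from scipy.optimize import least_squares
np.set_printoptions(precision=4,suppress=True)
T=viewer.camera("top");S=viewer.camera("scene")
ft=lambda p:np.array([145+(p[0]+.5)/5.7-.5,150+(p[1]+.5)/5.7-.5])
fs=lambda p:np.array([230+(p[0]+.5)/4.6-.5,165+(p[1]+.5)/4.6-.5])
t=[(480,127),(544,121),(595,160),(559,275),(497,283),(444,242)]
s=[(208,105),(242,139),(232,181),(123,196),(90,160),(103,119)]
# collar
def near(c,P,obs): 
    Q=np.array([proj(c,p) for p in P]); return [Q[np.argmin(np.linalg.norm(Q-o,axis=1))]-o for o in obs]
def f(x):
    P=[(x[0]+.05*np.cos(x[3]+k*np.pi/4),x[1]+.05*np.sin(x[3]+k*np.pi/4),x[2]) for k in range(8)]
    return np.concatenate([near(T,P,map(ft,t)),near(S,P,map(fs,s))]).ravel()
c0=ray(T,*ft((520,201)),.115)
best=min((least_squares(f,[c0[0],c0[1],.115,a]) for a in np.radians([0,11,22,33])),key=lambda r:r.cost)
print("collar",best.x,np.degrees(best.x[3])%45,"rms px",np.sqrt(best.cost*2/24)); print(best.fun.reshape(-1,2))
a,b=[ray(T,*ft(p),.142) for p in((382,140),(653,264))];d=a-b
print("bolts mid",(a+b)/2,np.linalg.norm(d),"press yaw",np.degrees(np.arctan2(-d[0],d[1])))
a,b=[ray(S,*fs(p),.142) for p in((160,38),(172,212))];d=b-a
print("bolts mid S",(a+b)/2,np.linalg.norm(d),np.degrees(np.arctan2(-d[0],d[1])))
C=[ray(T,*ft(p),.05) for p in((190,148),(242,252),(133,300),(85,197))];print("stand",np.array(C))
print((C[0]+C[2])/2,(C[1]+C[3])/2)
C=[ray(S,*fs(p),.05) for p in((270,470),(437,458),(363,530))];print("standS",np.array(C),(C[0]+C[1])/2)
C=[ray(T,*ft(p),.125) for p in((108,200),(158,190),(175,238),(118,247))];print("bar",np.array(C),np.mean(C,0))
C=[ray(S,*fs(p),.125) for p in((331,383),(365,364),(398,380),(365,403))];print("barS",np.array(C),np.mean(C,0))
E
python3 fit.py
```

```text
collar [0.5571 0.0732 0.1132 0.5049] 28.92937177756353 rms px 0.12650878700272974
[[-0.1628  0.0442]
 [-0.0385 -0.1436]
 [-0.0879  0.115 ]
 [ 0.2797  0.1837]
 [-0.2539  0.0316]
 [ 0.1356  0.0658]
 [ 0.0209 -0.0858]
 [ 0.0155  0.0443]
 [ 0.0744  0.093 ]
 [-0.1822  0.1251]
 [-0.0985 -0.0658]
 [-0.1127 -0.1126]]
bolts mid [0.5541 0.0733 0.142 ] 0.17158990911389496 press yaw -24.488330594077443
bolts mid S [0.5591 0.0754 0.142 ] 0.15532189895732026 -24.791797767047974
stand [[0.5955 0.2789 0.05  ]
 [0.5316 0.2459 0.05  ]
 [0.502  0.3121 0.05  ]
 [0.5651 0.3428 0.05  ]]
[0.5487 0.2955 0.05  ] [0.5483 0.2943 0.05  ]
standS [[0.5949 0.2792 0.05  ]
 [0.5027 0.3161 0.05  ]
 [0.5678 0.338  0.05  ]] [0.5488 0.2977 0.05  ]
bar [[0.5562 0.3123 0.125 ]
 [0.5621 0.2833 0.125 ]
 [0.5341 0.2729 0.125 ]
 [0.5288 0.3059 0.125 ]] [0.5453 0.2936 0.125 ]
barS [[0.5648 0.2864 0.125 ]
 [0.5408 0.2837 0.125 ]
 [0.5302 0.3014 0.125 ]
 [0.5552 0.3065 0.125 ]] [0.5477 0.2945 0.125 ]
```

Request:
arm_command --delta_rot '[[0,0,9],[0,0,9],[0,0,9],[0,0,9],[0,0,9],[0,0,9],[0,0,9],[0,0,9],[0,0,9],[0,0,9],[0,0,9],[0,0,9]]' --delta_pos '[[0.026,-0.027,0],[0.052,-0.054,0],[0.078,-0.081,0],[0.104,-0.108,0],[0.13,-0.135,0],[0.156,-0.162,0],[0.182,-0.189,0],[0.208,-0.216,0],[0.234,-0.243,0],[0.26,-0.27,0],[0.286,-0.297,0],[0.31,-0.324,0]]' --gripper '[-1,-1,-1,-1,-1,-1,-1,-1,-1,-1,-1,-1]'

```text
time: 1.3
position: [0.4113, -0.1321, 0.2228]
tool_rot: [0.989, 0.149, 0.0, 0.0]
ft_force: [1.2, -1.3, -0.8]
grip_width: 0.0875
grip_force: 0.0
```

```bash
cat > d.py <<'E'
# usage: d.py x y z yaw : delta from measured pose, tool axes (yaw = world angle of tool x, tool straight down)
import sys; from h import *
np.set_printoptions(precision=4,suppress=True)
x,y,z,w=map(float,sys.argv[1:5]); o=status.get_obs(); M=R.from_quat(o["tool_rot"])
w=np.radians(w); T=R.from_matrix([[np.cos(w),np.sin(w),0],[np.sin(w),-np.cos(w),0],[0,0,-1]])
m=M.as_matrix(); print("t",o["time"],"pos",o["position"],"yaw",np.degrees(np.arctan2(m[1,0],m[0,0])),"F",o["ft_force"],"w",o["grip_width"],o["grip_force"])
print("dpos",M.inv().apply(np.array([x,y,z])-o["position"]),"drot",np.degrees((M.inv()*T).as_rotvec()),"q6",o["q"][5])
E
python3 d.py .548 .2945 .20 17
```

```text
t 1.3 pos [ 0.4113 -0.1321  0.2228] yaw 17.09858824191883 F [ 1.2324 -1.3434 -0.7549] w 0.0875241385236553 0.0
dpos [ 0.256  -0.3676  0.0228] drot [ 0.033  -0.0405  0.0986] q6 0.7015764299226838
```

Request:
arm_command --delta_rot '[[0,0,0],[0,0,0],[0,0,0],[0,0,0],[0,0,0],[0,0,0],[0,0,0],[0,0,0],[0,0,0],[0,0,0],[0,0,0],[0,0,0]]' --delta_pos '[[0.022,-0.032,0],[0.046,-0.066,0],[0.07,-0.1,0],[0.094,-0.135,0],[0.118,-0.17,0],[0.142,-0.205,0],[0.166,-0.24,0.004],[0.19,-0.274,0.008],[0.214,-0.308,0.012],[0.236,-0.34,0.017],[0.25,-0.36,0.022],[0.256,-0.368,0.023]]' --gripper '[-1,-1,-1,-1,-1,-1,-1,-1,-1,-1,-1,-1]'

```text
time: 2.3
position: [0.5476, 0.2971, 0.1986]
tool_rot: [0.989, 0.151, 0.0, -0.001]
ft_force: [-0.3, 0.0, -0.1]
grip_width: 0.0871
grip_force: 0.0
```

```bash
python3 d.py .548 .2945 .087 17; python3 -c "
from h import *
snap('scene','sc3.png',(240,165,350,275),5.4)"
```

```text
t 2.3 pos [0.5476 0.2971 0.1986] yaw 17.323257030157198 F [-0.2763  0.0296 -0.0515] w 0.08709385428875815 0.0
dpos [-0.0004  0.0028  0.1116] drot [-0.0602 -0.0341  0.3233] q6 1.5854978627237801
```

View pics/sc3.png

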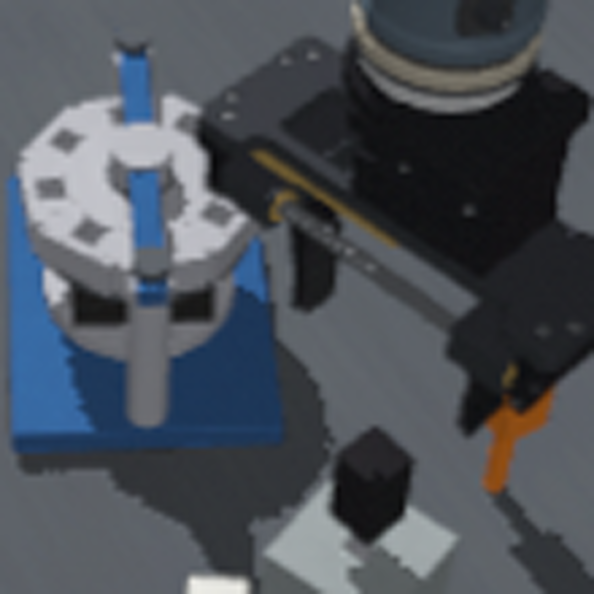

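The gripper straddles the black bar, whose top is at about (372,460), with its fingers clear of the look-alikes. Descending.

Request:
arm_command --delta_rot '[[0,0,0],[0,0,0],[0,0,0],[0,0,0],[0,0,0],[0,0,0],[0,0,0],[0,0,0],[0,0,0],[0,0,0],[0,0,0],[0,0,0]]' --delta_pos '[[0,0.001,0],[0,0.001,0.025],[0,0.001,0.055],[0,0.001,0.085],[0,0.001,0.105],[0,0.001,0.111],[0,0.001,0.111],[0,0.001,0.111],[0,0.001,0.111],[0,0.001,0.111],[0,0.001,0.111],[0,0.001,0.111]]' --gripper '[-1,-1,-1,-1,-1,-1,-1,0,0.3,0.5,0.6,0.6]' --grip_force 10

```text
time: 3.35
position: [0.5481, 0.2925, 0.0897]
tool_rot: [0.989, 0.149, 0.001, -0.0]
ft_force: [-0.7, 0.3, -0.1]
grip_width: 0.0615
grip_force: 0.0
```

```bash
python3 d.py .548 .2945 .087 17
```

```text
t 3.35 pos [0.5481 0.2925 0.0897] yaw 17.124039001712998 F [-0.7256  0.2995 -0.1207] w 0.061500603137522404 0.0
dpos [ 0.0005 -0.0019  0.0027] drot [ 0.0014 -0.113   0.124 ] q6 1.582611708686596
```

Request:
arm_command --delta_rot '[[0,0,0],[0,0,0],[0,0,0],[0,0,0],[0,0,0],[0,0,0],[0,0,0],[0,0,0]]' --delta_pos '[[0,-0.002,0.002],[0,-0.002,0.002],[0,-0.002,0.002],[0,-0.002,0.002],[0,-0.002,0.002],[0,-0.002,0.002],[0,-0.002,0.002],[0,-0.002,0.002]]' --gripper '[0.5,1,1,1,1,1,1,1]' --grip_force 20

```text
time: 4.02
position: [0.5467, 0.2944, 0.0864]
tool_rot: [0.989, 0.149, -0.0, -0.0]
ft_force: [0.0, 2.1, -0.2]
grip_width: 0.0286
grip_force: 19.6
```

```bash
python3 d.py .548 .2945 .087 17
```

```text
t 4.0167 pos [0.5467 0.2944 0.0864] yaw 17.106061603944386 F [ 0.037   2.0901 -0.1792] w 0.028621028541057393 19.639000084375564
dpos [ 0.0012  0.0003 -0.0006] drot [-0.0228  0.0187  0.1061] q6 1.5859177172302892
```

Request:
arm_command --delta_rot '[[0,0,0],[0,0,0],[0,0,0],[0,0,0],[0,0,0],[0,0,0],[0,0,0],[0,0,0]]' --delta_pos '[[0,0,0],[0,0,0],[0,0,-0.02],[0,0,-0.045],[0,0,-0.08],[0,0,-0.11],[0,0,-0.13],[0,0,-0.13]]' --gripper '[1,1,1,1,1,1,1,1]' --grip_force 60

```text
time: 4.68
position: [0.5502, 0.295, 0.2219]
tool_rot: [0.989, 0.149, 0.005, -0.001]
ft_force: [1.2, 0.5, -0.6]
grip_width: 0.0275
grip_force: 59.3
```

```bash
python3 d.py .513 .049 .2 17
```

```text
t 4.6833 pos [0.5502 0.295  0.2219] yaw 17.125624529793605 F [ 1.2013  0.4558 -0.5759] w 0.02747559049387579 59.30203086230904
dpos [-0.1082  0.2241  0.0208] drot [ 0.0276 -0.6268  0.1255] q6 1.5859114973104014
```

Request:
arm_command --delta_rot '[[0,0,0],[0,0,0],[0,0,0],[0,0,0],[0,0,0],[0,0,0],[0,0,0],[0,0,0],[0,0,0],[0,0,0],[0,0,0],[0,0,0]]' --delta_pos '[[-0.01,0.02,0],[-0.024,0.05,0],[-0.039,0.08,0],[-0.053,0.11,0],[-0.067,0.14,0],[-0.082,0.17,0],[-0.096,0.2,0.005],[-0.105,0.218,0.01],[-0.108,0.224,0.015],[-0.108,0.224,0.015],[-0.108,0.224,0.015],[-0.108,0.224,0.015]]' --gripper '[1,1,1,1,1,1,1,1,1,1,1,1]'

```text
time: 5.68
position: [0.5097, 0.0493, 0.2012]
tool_rot: [0.989, 0.149, -0.0, -0.0]
ft_force: [-0.7, -0.9, -1.7]
grip_width: 0.0274
grip_force: 59.3
```

```bash
python3 d.py .5133 .049 .185 17; python3 -c "
from h import *
c=snap('scene','sc4.png',(220,150,320,250),5.9)
o=status.get_obs(); p=o['position']
f=lambda q:((proj(c,q)-[220,150]+.5)*5.9-.5).round(1)
for z in (-.0714,-.05,-.02): print('tip exp',z,f(p+[0,0,z]))
tip=p+[0,0,-.0714]
print('dx',f(tip+[.01,0,0])-f(tip),'dy',f(tip+[0,.01,0])-f(tip))
print('hole',f([.5133,.049,.1132]))
"
```

```text
t 5.6833 pos [0.5097 0.0493 0.2012] yaw 17.161900395388226 F [-0.6909 -0.8972 -1.7041] w 0.027362559062164747 59.30214252322912
dpos [0.0034 0.0014 0.0162] drot [-0.0356  0.0144  0.1619] q6 1.1486343663246457
tip exp -0.0714 [333.6 197.5]
tip exp -0.05 [335.1 166.6]
tip exp -0.02 [337.3 121.9]
dx [-17.3   6.1] dy [ 9.5 12.1]
hole [326.1 222.7]
```

View pics/sc4.png

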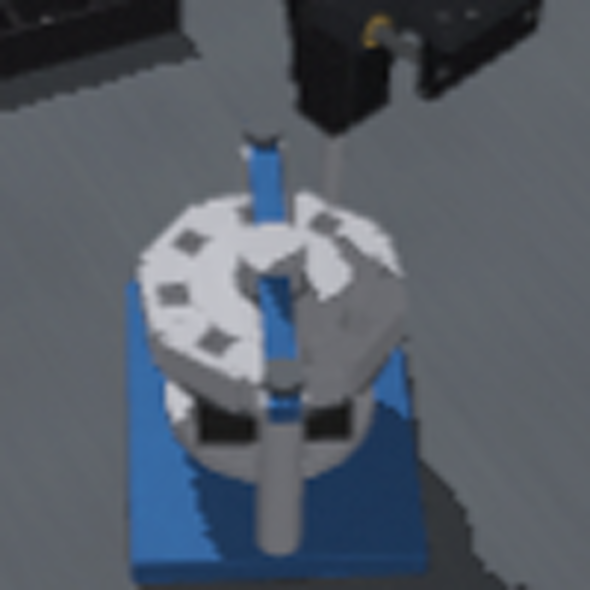

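The shank is at x≈335, as predicted, and the target hole at (325,222) also matches. Correcting sideways and starting the insertion.

Request:
arm_command --delta_rot '[[0,0,0],[0,0,0],[0,0,0],[0,0,0],[0,0,0],[0,0,0],[0,0,0]]' --delta_pos '[[0.0035,0.0015,0],[0.0035,0.0015,0.005],[0.0035,0.0015,0.01],[0.0035,0.0015,0.014],[0.0035,0.0015,0.018],[0.0035,0.0015,0.022],[0.0035,0.0015,0.022]]' --gripper '[1,1,1,1,1,1,1]'

```text
time: 6.32
position: [0.5127, 0.0481, 0.1785]
tool_rot: [0.989, 0.149, -0.001, -0.0]
ft_force: [-0.0, 0.0, -1.3]
grip_width: 0.0275
grip_force: 59.3
```

```bash
python3 d.py .5133 .049 .168 17
```

```text
t 6.3167 pos [0.5127 0.0481 0.1785] yaw 17.114006203487634 F [-0.0487  0.0295 -1.2797] w 0.027541750425013733 59.30197568144649
dpos [ 0.0009 -0.0007  0.0105] drot [-0.053   0.1188  0.114 ] q6 1.1482979012385388
```

Request:
arm_command --delta_rot '[[0,0,0],[0,0,0],[0,0,0],[0,0,0]]' --delta_pos '[[0.001,-0.001,0.004],[0.001,-0.001,0.008],[0.001,-0.001,0.011],[0.001,-0.001,0.011]]' --gripper '[1,1,1,1]'

```text
time: 6.65
position: [0.5135, 0.0492, 0.1678]
tool_rot: [0.989, 0.149, -0.001, -0.0]
ft_force: [-0.9, -0.2, -2.2]
grip_width: 0.0277
grip_force: 59.3
```

```bash
cat > arc.py <<'E'
# arc.py a0 a1 n : tool-axis offsets (yaw 17.1, straight down) along arc of r=.05 from a0 to a1 deg, z down 24mm/turn
import sys,numpy as np
a0,a1,n=map(float,sys.argv[1:4]); w=np.radians(17.1); ex=np.array([np.cos(w),np.sin(w)]); ey=np.array([np.sin(w),-np.cos(w)])
P=lambda a:.05*np.array([np.cos(np.radians(a)),np.sin(np.radians(a))])
print([[round(float((P(a)-P(a0))@ex),4),round(float((P(a)-P(a0))@ey),4),round(abs(a-a0)/360*.024,4)] for a in np.linspace(a0,a1,int(n)+1)[1:]])
E
python3 d.py .5133 .049 .168 17; for r in "209 164" "164 129" "129 98"; do python3 arc.py $r 12; done
```

```text
t 6.65 pos [0.5135 0.0492 0.1678] yaw 17.109959262924992 F [-0.9055 -0.2069 -2.1911] w 0.02772848996312919 59.29798197001219
dpos [-0.0003  0.0001 -0.0002] drot [-0.0356  0.0797  0.1099] q6 1.1508551616065876
[[-0.0006, -0.0032, np.float64(0.0002)], [-0.0009, -0.0065, np.float64(0.0005)], [-0.0011, -0.0097, np.float64(0.0008)], [-0.001, -0.013, np.float64(0.001)], [-0.0007, -0.0163, np.float64(0.0012)], [-0.0002, -0.0195, np.float64(0.0015)], [0.0005, -0.0227, np.float64(0.0018)], [0.0014, -0.0258, np.float64(0.002)], [0.0025, -0.0289, np.float64(0.0023)], [0.0038, -0.0319, np.float64(0.0025)], [0.0053, -0.0348, np.float64(0.0028)], [0.007, -0.0376, np.float64(0.003)]]
[[0.0014, -0.0021, np.float64(0.0002)], [0.003, -0.0041, np.float64(0.0004)], [0.0046, -0.0061, np.float64(0.0006)], [0.0064, -0.0079, np.float64(0.0008)], [0.0082, -0.0097, np.float64(0.001)], [0.0101, -0.0113, np.float64(0.0012)], [0.0122, -0.0129, np.float64(0.0014)], [0.0142, -0.0144, np.float64(0.0016)], [0.0164, -0.0157, np.float64(0.0018)], [0.0186, -0.017, np.float64(0.0019)], [0.0209, -0.0181, np.float64(0.0021)], [0.0232, -0.0191, np.float64(0.0023)]]
[[0.0021, -0.0008, np.float64(0.0002)], [0.0043, -0.0015, np.float64(0.0003)], [0.0064, -0.0021, np.float64(0.0005)], [0.0086, -0.0026, np.float64(0.0007)], [0.0108, -0.003, np.float64(0.0009)], [0.0131, -0.0033, np.float64(0.001)], [0.0153, -0.0035, np.float64(0.0012)], [0.0176, -0.0036, np.float64(0.0014)], [0.0198, -0.0036, np.float64(0.0016)], [0.0221, -0.0035, np.float64(0.0017)], [0.0243, -0.0033, np.float64(0.0019)], [0.0266, -0.003, np.float64(0.0021)]]
```

In the hole. First stroke, 209° to 164°.

Request:
arm_command --delta_rot '[[0,0,0],[0,0,0],[0,0,0],[0,0,0],[0,0,0],[0,0,0],[0,0,0],[0,0,0],[0,0,0],[0,0,0],[0,0,0],[0,0,0]]' --delta_pos '[[-0.0006,-0.0032,0],[-0.0009,-0.0065,0.0005],[-0.0011,-0.0097,0.001],[-0.001,-0.013,0.001],[-0.0007,-0.0163,0.001],[-0.0002,-0.0195,0.0015],[0.0005,-0.0227,0.002],[0.0014,-0.0258,0.002],[0.0025,-0.0289,0.002],[0.004,-0.032,0.0025],[0.0053,-0.0348,0.003],[0.007,-0.0376,0.003]]' --gripper '[1,1,1,1,1,1,1,1,1,1,1,1]'

```text
time: 7.65
position: [0.51, 0.0875, 0.1656]
tool_rot: [0.989, 0.149, 0.0, 0.0]
ft_force: [0.0, -4.8, -2.2]
grip_width: 0.0275
grip_force: 59.3
```

```bash
cat > st.py <<'E'
from h import *
np.set_printoptions(precision=4,suppress=True)
o=status.get_obs(); v=o["position"][:2]-[.5571,.0732]; a=np.arctan2(v[1],v[0]); F=o["ft_force"]
t=np.array([-np.sin(a),np.cos(a)]); print("t",round(o["time"],2),"ang",np.degrees(a)%360,"r",np.linalg.norm(v),"z",o["position"][2],"Ftan(+resist)",F[:2]@t,"Frad",F[:2]@[np.cos(a),np.sin(a)],"Fz",F[2],"M",o["moment"])
E
python3 st.py
```

```text
t 7.65 ang 163.13662364446768 r 0.04919524522869315 z 0.16559834588803474 Ftan(+resist) 4.585391269566146 Frad -1.425932075646551 Fz -2.2402584900565308 M [-1.2096  0.0071  0.0098]
```

Request:
arm_command --delta_rot '[[0,0,0],[0,0,0],[0,0,0],[0,0,0],[0,0,0],[0,0,0],[0,0,0],[0,0,0],[0,0,0],[0,0,0],[0,0,0],[0,0,0]]' --delta_pos '[[0.001,-0.002,0],[0.0025,-0.004,0.0005],[0.004,-0.006,0.0005],[0.006,-0.008,0.001],[0.008,-0.0098,0.001],[0.01,-0.0115,0.001],[0.012,-0.013,0.0015],[0.014,-0.0145,0.0015],[0.0162,-0.016,0.002],[0.0184,-0.0173,0.002],[0.0207,-0.0185,0.002],[0.023,-0.0195,0.0025]]' --gripper '[1,1,1,1,1,1,1,1,1,1,1,1]'

```text
time: 8.65
position: [0.5255, 0.1128, 0.1629]
tool_rot: [0.989, 0.149, -0.001, -0.0]
ft_force: [-1.5, -4.4, -0.2]
grip_width: 0.0278
grip_force: 59.3
```

```bash
python3 st.py
```

```text
t 8.65 ang 128.5659784657626 r 0.0507062673498103 z 0.16289365505922526 Ftan(+resist) 3.979287155427765 Frad -2.506929261091317 Fz -0.24418063192947018 M [-0.9797  0.3869 -0.0266]
```

Request:
arm_command --delta_rot '[[0,0,0],[0,0,0],[0,0,0],[0,0,0],[0,0,0],[0,0,0],[0,0,0],[0,0,0],[0,0,0],[0,0,0],[0,0,0],[0,0,0]]' --delta_pos '[[0.0021,-0.0006,0],[0.0043,-0.0012,0],[0.0064,-0.0017,0],[0.0086,-0.0021,0.0005],[0.0108,-0.0024,0.0005],[0.0131,-0.0027,0.0005],[0.0153,-0.0029,0.001],[0.0176,-0.003,0.001],[0.0198,-0.003,0.001],[0.0221,-0.0029,0.0015],[0.0243,-0.0027,0.0015],[0.0266,-0.0024,0.0015]]' --gripper '[1,1,1,1,1,1,1,1,1,1,1,1]'

```text
time: 9.65
position: [0.5504, 0.1229, 0.1614]
tool_rot: [0.989, 0.149, -0.001, -0.0]
ft_force: [-3.6, -3.8, -1.7]
grip_width: 0.0278
grip_force: 59.3
```

```bash
python3 st.py;  python3 arc.py 98 185 12
```

```text
t 9.65 ang 97.70659711360184 r 0.05018774265391247 z 0.16135624452279995 Ftan(+resist) 4.117045035408194 Frad -3.2919614275290674 Fz -1.7199966404211668 M [-0.7007  0.8661 -0.0338]
[[-0.0063, -0.0006, np.float64(0.0005)], [-0.0126, -0.0004, np.float64(0.001)], [-0.0189, 0.0006, np.float64(0.0015)], [-0.0249, 0.0024, np.float64(0.0019)], [-0.0307, 0.0049, np.float64(0.0024)], [-0.0362, 0.0081, np.float64(0.0029)], [-0.0411, 0.012, np.float64(0.0034)], [-0.0456, 0.0165, np.float64(0.0039)], [-0.0494, 0.0215, np.float64(0.0044)], [-0.0526, 0.027, np.float64(0.0048)], [-0.0551, 0.0328, np.float64(0.0053)], [-0.0568, 0.0389, np.float64(0.0058)]]
```

Request:
arm_command --delta_rot '[[0,0,0],[0,0,0],[0,0,0],[0,0,0],[0,0,0],[0,0,0],[0,0,0],[0,0,0],[0,0,0],[0,0,0],[0,0,0],[0,0,0]]' --delta_pos '[[-0.0015,0,0],[-0.0015,0,-0.012],[-0.0015,0,-0.025],[-0.0015,0,-0.025],[-0.013,0,-0.025],[-0.025,0.002,-0.025],[-0.036,0.008,-0.025],[-0.046,0.0165,-0.025],[-0.0526,0.027,-0.025],[-0.057,0.039,-0.025],[-0.0577,0.043,-0.025],[-0.0577,0.043,-0.025]]' --gripper '[1,1,1,1,1,1,1,1,1,1,1,1]'

```text
time: 10.65
position: [0.5094, 0.0634, 0.1868]
tool_rot: [0.989, 0.148, 0.001, 0.0]
ft_force: [-0.3, -0.2, -2.2]
grip_width: 0.0276
grip_force: 59.3
```

```bash
python3 st.py; python3 -c "
from h import *
c=snap('scene','sc5.png',(220,150,320,250),5.9)
p=status.get_obs()['position']
f=lambda q:((proj(c,q)-[220,150]+.5)*5.9-.5).round(1)
for z in (-.0714,-.05): print('tip exp',z,f(p+[0,0,z]))
for k in range(8):
  a=np.radians(100+45*k); print(100+45*k,f([.5571+.05*np.cos(a),.0732+.05*np.sin(a),.106]))
"
```

```text
t 10.65 ang 191.65977039393698 r 0.048691038375910836 z 0.18677104216109996 Ftan(+resist) 0.13075388287119227 Frad 0.3310739795504052 Fz -2.1561673213298 M [ 0.0114  0.0261 -0.0724]
tip exp -0.0714 [347.4 235.6]
tip exp -0.05 [349.1 205.3]
100 [334.3 349. ]
145 [371.1 300.6]
190 [349.4 248.3]
235 [284.6 221.7]
280 [213.  234.3]
325 [174.1 279.9]
370 [191.9 333.7]
415 [258.9 363.1]
```

View pics/sc5.png

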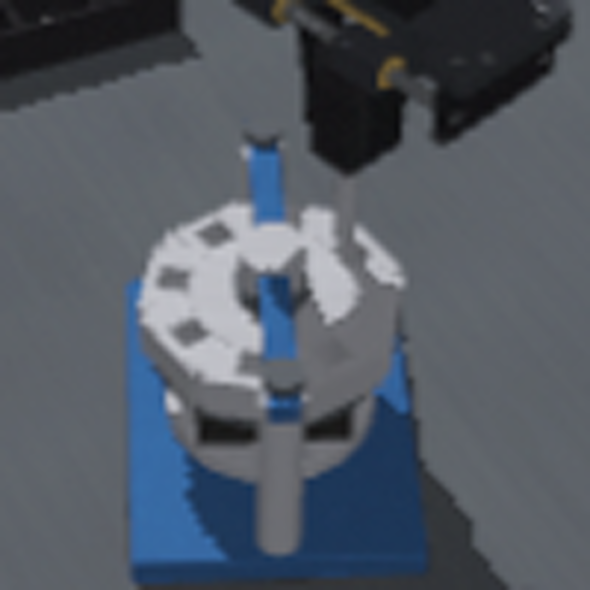

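The visible holes sit at (217,233), (175,278) and (189,331), about 1.7° clockwise of my estimate. The target hole is therefore at about 188.4°.

Request:
arm_command --delta_rot '[[0,0,0],[0,0,0],[0,0,0],[0,0,0],[0,0,0]]' --delta_pos '[[-0.0012,-0.0028,0],[-0.0012,-0.0028,0.004],[-0.0012,-0.0028,0.009],[-0.0012,-0.0028,0.013],[-0.0012,-0.0028,0.014]]' --gripper '[1,1,1,1,1]'

```text
time: 11.12
position: [0.5056, 0.0673, 0.1715]
tool_rot: [0.989, 0.149, -0.001, -0.0]
ft_force: [0.9, -0.2, -1.6]
grip_width: 0.0278
grip_force: 59.3
```

```bash
python3 st.py
```

```text
t 11.12 ang 186.54351269375113 r 0.051803810854331264 z 0.17152165477851386 Ftan(+resist) 0.3086744465982387 Frad -0.8990577669166746 Fz -1.5919494854433331 M [-0.0462 -0.0156 -0.0015]
```

Request:
arm_command --delta_rot '[[0,0,0],[0,0,0],[0,0,0],[0,0,0]]' --delta_pos '[[0.0015,0.0005,0.004],[0.0015,0.0005,0.008],[0.0015,0.0005,0.01],[0.0015,0.0005,0.01]]' --gripper '[1,1,1,1]'

```text
time: 11.45
position: [0.5075, 0.067, 0.1619]
tool_rot: [0.989, 0.149, -0.001, -0.0]
ft_force: [-0.5, -0.8, -1.6]
grip_width: 0.0275
grip_force: 59.3
```

```bash
python3 st.py; python3 arc.py 187 163 8; python3 arc.py 163 151 6; python3 arc.py 151 139 6;python3 arc.py 139 127 6;python3 arc.py 127 115 6;python3 arc.py 115 91 12
```

```text
t 11.45 ang 187.16724888194778 r 0.04998240008723882 z 0.16189661468732724 Ftan(+resist) 0.7163963365288994 Frad 0.6179416776439348 Fz -1.6099438746371042 M [ 0.0109  0.0161 -0.0054]
[[0.0005, -0.0026, np.float64(0.0002)], [0.0012, -0.0051, np.float64(0.0004)], [0.002, -0.0076, np.float64(0.0006)], [0.0029, -0.01, np.float64(0.0008)], [0.0039, -0.0124, np.float64(0.001)], [0.0051, -0.0148, np.float64(0.0012)], [0.0064, -0.0171, np.float64(0.0014)], [0.0078, -0.0193, np.float64(0.0016)]]
[[0.001, -0.0014, np.float64(0.0001)], [0.0021, -0.0028, np.float64(0.0003)], [0.0032, -0.0042, np.float64(0.0004)], [0.0043, -0.0055, np.float64(0.0005)], [0.0055, -0.0068, np.float64(0.0007)], [0.0067, -0.008, np.float64(0.0008)]]
[[0.0013, -0.0012, np.float64(0.0001)], [0.0026, -0.0023, np.float64(0.0003)], [0.004, -0.0034, np.float64(0.0004)], [0.0054, -0.0045, np.float64(0.0005)], [0.0068, -0.0055, np.float64(0.0007)], [0.0082, -0.0064, np.float64(0.0008)]]
[[0.0015, -0.0009, np.float64(0.0001)], [0.003, -0.0017, np.float64(0.0003)], [0.0046, -0.0025, np.float64(0.0004)], [0.0062, -0.0033, np.float64(0.0005)], [0.0078, -0.0039, np.float64(0.0007)], [0.0094, -0.0046, np.float64(0.0008)]]
[[0.0017, -0.0006, np.float64(0.0001)], [0.0033, -0.0011, np.float64(0.0003)], [0.005, -0.0015, np.float64(0.0004)], [0.0067, -0.0019, np.float64(0.0005)], [0.0084, -0.0022, np.float64(0.0007)], [0.0101, -0.0025, np.float64(0.0008)]]
[[0.0017, -0.0002, np.float64(0.0001)], [0.0035, -0.0004, np.float64(0.0003)], [0.0052, -0.0004, np.float64(0.0004)], [0.007, -0.0005, np.float64(0.0005)], [0.0087, -0.0004, np.float64(0.0007)], [0.0104, -0.0003, np.float64(0.0008)], [0.0122, -0.0002, np.float64(0.0009)], [0.0139, 0.0, np.float64(0.0011)], [0.0156, 0.0003, np.float64(0.0012)], [0.0174, 0.0006, np.float64(0.0013)], [0.0191, 0.001, np.float64(0.0015)], [0.0207, 0.0015, np.float64(0.0016)]]
```

Request:
arm_command --delta_rot '[[0,0,0],[0,0,0],[0,0,0],[0,0,0],[0,0,0],[0,0,0],[0,0,0],[0,0,0]]' --delta_pos '[[0.0005,-0.0026,0],[0.0012,-0.005,0],[0.002,-0.0076,0.0005],[0.003,-0.01,0.0005],[0.004,-0.0125,0.001],[0.005,-0.015,0.001],[0.0064,-0.017,0.001],[0.0078,-0.0193,0.0015]]' --gripper '[1,1,1,1,1,1,1,1]'

```text
time: 12.12
position: [0.5101, 0.0878, 0.1614]
tool_rot: [0.989, 0.149, 0.0, 0.0]
ft_force: [-0.2, -4.8, -1.7]
grip_width: 0.0277
grip_force: 59.3
```

```bash
python3 st.py
```

```text
t 12.12 ang 162.76717056448837 r 0.04925653166895366 z 0.16135491678544872 Ftan(+resist) 4.613249061678051 Frad -1.1785735885788238 Fz -1.7373974190660915 M [-1.167  -0.1044 -0.0685]
```

Request:
arm_command --delta_rot '[[0,0,0],[0,0,0],[0,0,0],[0,0,0],[0,0,0],[0,0,0]]' --delta_pos '[[0.001,-0.0014,0],[0.002,-0.0028,0],[0.003,-0.004,0.0005],[0.0043,-0.0055,0.0005],[0.0055,-0.0068,0.0005],[0.0067,-0.008,0.001]]' --gripper '[1,1,1,1,1,1]'

```text
time: 12.62
position: [0.5135, 0.0975, 0.1601]
tool_rot: [0.989, 0.149, -0.0, -0.0]
ft_force: [-0.4, -5.4, 0.5]
grip_width: 0.0281
grip_force: 59.3
```

```bash
python3 st.py
```

```text
t 12.62 ang 150.88918178038585 r 0.049922178316368804 z 0.16011903923396958 Ftan(+resist) 4.900111087280343 Frad -2.2141499258280417 Fz 0.5168421968801593 M [-0.9968  0.0673 -0.0179]
```

Request:
arm_command --delta_rot '[[0,0,0],[0,0,0],[0,0,0]]' --delta_pos '[[0,0,0],[0,0,0],[0,0,0]]' --gripper '[1,1,1]'

```text
time: 12.87
position: [0.5132, 0.0978, 0.1599]
tool_rot: [0.989, 0.149, -0.0, -0.001]
ft_force: [0.1, -2.2, -0.4]
grip_width: 0.0276
grip_force: 59.3
```

```bash
python3 st.py
```

```text
t 12.87 ang 150.68269413738054 r 0.05030264799148435 z 0.15994456228263892 Ftan(+resist) 1.8606709819587728 Frad -1.1971928596163424 Fz -0.3819943519803838 M [-0.4707 -0.0639  0.0201]
```

Request:
arm_command --delta_rot '[[0,0,0],[0,0,0],[0,0,0],[0,0,0],[0,0,0]]' --delta_pos '[[0.0013,-0.0012,0],[0.0026,-0.0023,0],[0.004,-0.0034,0],[0.0054,-0.0045,0],[0.0054,-0.0045,0]]' --gripper '[1,1,1,1,1]'

```text
time: 13.28
position: [0.5173, 0.1035, 0.1598]
tool_rot: [0.989, 0.149, -0.0, -0.0]
ft_force: [-0.9, -4.0, -2.5]
grip_width: 0.0279
grip_force: 59.3
```

```bash
python3 st.py
```

```text
t 13.28 ang 142.78488966348567 r 0.05001843571092776 z 0.15977659368839325 Ftan(+resist) 3.741109175507302 Frad -1.694130028779289 Fz -2.5370954661736027 M [-0.9214  0.1207 -0.0654]
```

Request:
arm_command --delta_rot '[[0,0,0],[0,0,0],[0,0,0],[0,0,0]]' --delta_pos '[[0.0015,-0.001,0],[0.003,-0.0018,0],[0.0046,-0.0026,0.0005],[0.0062,-0.0034,0.0005]]' --gripper '[1,1,1,1]'

```text
time: 13.62
position: [0.5217, 0.1079, 0.1595]
tool_rot: [0.989, 0.149, -0.001, 0.0]
ft_force: [-2.5, -6.3, -0.7]
grip_width: 0.0275
grip_force: 59.3
```

```bash
python3 st.py
```

```text
t 13.62 ang 135.64259171143513 r 0.04957429547138049 z 0.15949757771433046 Ftan(+resist) 6.224263047990537 Frad -2.6086565859217306 Fz -0.6827817463160517 M [-1.6126  0.4263  0.0117]
```

Request:
arm_command --delta_rot '[[0,0,0],[0,0,0],[0,0,0]]' --delta_pos '[[0.0015,-0.0008,0],[0.003,-0.0014,0],[0.0046,-0.0019,0.0005]]' --gripper '[1,1,1]'

```text
time: 13.87
position: [0.5248, 0.1103, 0.1591]
tool_rot: [0.989, 0.149, -0.002, 0.001]
ft_force: [-3.4, -8.0, 3.7]
grip_width: 0.0278
grip_force: 59.4
```

```bash
python3 st.py
```

```text
t 13.87 ang 131.06749551628437 r 0.04915761784453869 z 0.15910913560633674 Ftan(+resist) 7.827952641081422 Frad -3.7669109039462128 Fz 3.7328376819426445 M [-1.9152  0.9165  0.0401]
```

Request:
arm_command --delta_rot '[[0,0,0],[0,0,0],[0,0,0]]' --delta_pos '[[0,0,0],[0,0,0],[0,0,0]]' --gripper '[1,1,1]'

```text
time: 14.12
position: [0.5249, 0.1104, 0.1591]
tool_rot: [0.989, 0.149, -0.002, 0.001]
ft_force: [-2.6, -8.3, 0.2]
grip_width: 0.0276
grip_force: 59.3
```

```bash
python3 st.py
```

```text
t 14.12 ang 130.8233632254573 r 0.049198762785617266 z 0.15910937142539064 Ftan(+resist) 7.364168632115664 Frad -4.541336403415907 Fz 0.24450357889172508 M [-1.6987  0.6485  0.0303]
```

The held push is about 7.4 N and steady, so the collar is nipped. Backing off to free the bar.

Request:
arm_command --delta_rot '[[0,0,0],[0,0,0],[0,0,0]]' --delta_pos '[[-0.0012,0.0008,0],[-0.0025,0.0017,0],[-0.0025,0.0017,0]]' --gripper '[1,1,1]'

```text
time: 14.37
position: [0.5243, 0.1097, 0.1591]
tool_rot: [0.989, 0.148, 0.0, -0.001]
ft_force: [-1.1, -2.3, -1.5]
grip_width: 0.0274
grip_force: 59.3
```

```bash
python3 st.py
```

```text
t 14.37 ang 131.93339750324512 r 0.049129341341442964 z 0.1591497734132167 Ftan(+resist) 2.323418559567017 Frad -1.0088894965895585 Fz -1.5162671487662795 M [-0.488   0.3121 -0.0237]
```

Request:
arm_command --delta_rot '[[0,0,0],[0,0,0],[0,0,0],[0,0,0],[0,0,0],[0,0,0]]' --delta_pos '[[-0.0015,0.0008,0],[-0.0015,0.0008,0],[-0.0015,0.0008,-0.008],[-0.0015,0.0008,-0.02],[-0.0015,0.0008,-0.04],[-0.0015,0.0008,-0.058]]' --gripper '[1,1,1,1,1,1]'

```text
time: 14.87
position: [0.5233, 0.1084, 0.2182]
tool_rot: [0.989, 0.149, 0.0, -0.0]
ft_force: [1.1, -0.5, -0.6]
grip_width: 0.0275
grip_force: 59.3
```

```bash
python3 d.py .5467 .2944 .19 17.1
```

```text
t 14.8667 pos [0.5233 0.1084 0.2182] yaw 17.11095102788864 F [ 1.1366 -0.4877 -0.6119] w 0.027454136157583936 59.317368040792644
dpos [ 0.0771 -0.1708  0.0284] drot [-0.0503 -0.0324  0.011 ] q6 1.266071257244276
```

Request:
arm_command --delta_rot '[[0,0,0],[0,0,0],[0,0,0],[0,0,0],[0,0,0],[0,0,0],[0,0,0],[0,0,0],[0,0,0],[0,0,0],[0,0,0],[0,0,0]]' --delta_pos '[[0.008,-0.017,0],[0.02,-0.044,0],[0.033,-0.073,0],[0.046,-0.102,0],[0.059,-0.131,0],[0.07,-0.155,0],[0.076,-0.168,0.01],[0.077,-0.171,0.03],[0.077,-0.171,0.05],[0.077,-0.171,0.066],[0.077,-0.171,0.066],[0.077,-0.171,0.066]]' --gripper '[1,1,1,1,1,1,1,1,1,1,1,1]'

```text
time: 15.87
position: [0.5456, 0.2935, 0.15]
tool_rot: [0.989, 0.149, -0.001, 0.0]
ft_force: [0.7, 0.7, -1.6]
grip_width: 0.0273
grip_force: 59.3
```

```bash
python3 d.py .5467 .2944 .13 17.1; python3 -c "
from h import *
c=snap('scene','sc6.png',(260,200,360,300),5.9)
p=status.get_obs()['position']
f=lambda q:((proj(c,q)-[260,200]+.5)*5.9-.5).round(1)
for z in (-.0714,-.05,-.03): print('tip exp',z,f(p+[0,0,z]))
print('hole',f([.5475,.2945,.05]))
"
```

```text
t 15.8667 pos [0.5456 0.2935 0.15  ] yaw 17.099436082067797 F [ 0.6834  0.7433 -1.615 ] w 0.0273485876580568 59.317586864344776
dpos [ 0.0014 -0.0006  0.02  ] drot [-0.0032  0.1685 -0.0006] q6 1.5856167904390688
tip exp -0.0714 [282.5 342.6]
tip exp -0.05 [287.  314.4]
tip exp -0.03 [291.4 287.2]
hole [275.7 382.5]
```

View pics/sc6.png

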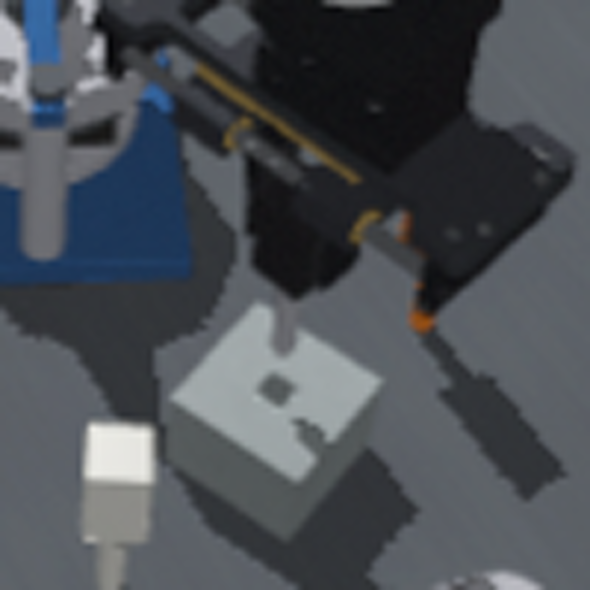

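The tip is at about (283,350) and the stand hole at (277,388), with the shank upright. I'll return to the original grasp position and lower it with care.

Request:
arm_command --delta_rot '[[0,0,0],[0,0,0],[0,0,0],[0,0,0],[0,0,0],[0,0,0],[0,0,0],[0,0,0]]' --delta_pos '[[0.0015,-0.001,0],[0.0015,-0.001,0.008],[0.0015,-0.001,0.016],[0.0015,-0.001,0.022],[0.0015,-0.001,0.026],[0.0015,-0.001,0.03],[0.0015,-0.001,0.033],[0.0015,-0.001,0.033]]' --gripper '[1,1,1,1,1,1,1,1]'

```text
time: 16.58
position: [0.547, 0.2952, 0.1171]
tool_rot: [0.989, 0.149, -0.001, 0.0]
ft_force: [-0.3, 0.1, -1.6]
grip_width: 0.0274
grip_force: 59.3
```

```bash
python3 d.py .5467 .2948 .09 17.1
```

```text
t 16.5833 pos [0.547  0.2952 0.1171] yaw 17.113763280097693 F [-0.2942  0.0588 -1.5631] w 0.02735455850759271 59.317526570521295
dpos [-0.0004  0.0003  0.0271] drot [0.0008 0.0914 0.0138] q6 1.5873601501540189
```

Request:
arm_command --delta_rot '[[0,0,0],[0,0,0],[0,0,0],[0,0,0],[0,0,0],[0,0,0],[0,0,0]]' --delta_pos '[[0,0,0.003],[0,0,0.007],[0,0,0.012],[0,0,0.017],[0,0,0.022],[0,0,0.026],[0,0,0.026]]' --gripper '[1,1,1,1,1,1,1]'

```text
time: 17.17
position: [0.547, 0.2952, 0.0908]
tool_rot: [0.989, 0.149, -0.001, 0.0]
ft_force: [0.6, 0.1, -3.0]
grip_width: 0.0276
grip_force: 59.3
```

```bash
python3 d.py .5467 .2948 .0855 17.1
```

```text
t 17.1667 pos [0.547  0.2952 0.0908] yaw 17.112899310362337 F [ 0.6315  0.0889 -2.9598] w 0.0275890974206252 59.317476893775165
dpos [-0.0004  0.0002  0.0053] drot [0.0003 0.0935 0.0129] q6 1.5873414632192704
```

Request:
arm_command --delta_rot '[[0,0,0],[0,0,0],[0,0,0],[0,0,0]]' --delta_pos '[[0,0,0.0015],[0,0,0.003],[0,0,0.004],[0,0,0.004]]' --gripper '[1,1,1,1]'

```text
time: 17.5
position: [0.5475, 0.2953, 0.088]
tool_rot: [0.989, 0.149, -0.0, 0.0]
ft_force: [-1.0, -0.0, -2.2]
grip_width: 0.0276
grip_force: 59.3
```

```bash
python3 d.py .5467 .2948 .0855 17.1
```

```text
t 17.5 pos [0.5475 0.2953 0.088 ] yaw 17.1164449148109 F [-0.9827 -0.0205 -2.1919] w 0.02760854929562817 59.317042948678136
dpos [-0.0009  0.0003  0.0025] drot [0.0008 0.0017 0.0164] q6 1.5873684595320499
```

Lower another 1 mm, release, and go straight up.

Request:
arm_command --delta_rot '[[0,0,0],[0,0,0],[0,0,0],[0,0,0],[0,0,0],[0,0,0],[0,0,0],[0,0,0]]' --delta_pos '[[0,0,0.001],[0,0,0.001],[0,0,0.001],[0,0,0.001],[0,0,0.001],[0,0,0.001],[0,0,0.001],[0,0,0.001]]' --gripper '[1,1,0.3,0,-0.4,-1,-1,-1]' --grip_force 20

```text
time: 18.17
position: [0.5477, 0.2954, 0.0872]
tool_rot: [0.989, 0.149, 0.0, -0.0]
ft_force: [0.3, 0.3, 0.3]
grip_width: 0.056
grip_force: 0.0
```

Request:
arm_command --delta_rot '[[0,0,0],[0,0,0],[0,0,0],[0,0,0],[0,0,0],[0,0,0],[0,0,0],[0,0,0],[0,0,0],[0,0,0],[0,0,0],[0,0,0]]' --delta_pos '[[0,0,0],[0,0,0],[0,0,-0.02],[0,0,-0.05],[0,0,-0.085],[0,0,-0.12],[-0.02,0,-0.14],[-0.05,0,-0.15],[-0.08,0,-0.15],[-0.11,0,-0.15],[-0.13,0,-0.15],[-0.13,0,-0.15]]' --gripper '[-1,-1,-1,-1,-1,-1,-1,-1,-1,-1,-1,-1]'

```text
time: 19.17
position: [0.4178, 0.2558, 0.2369]
tool_rot: [0.989, 0.149, -0.003, 0.0]
ft_force: [-0.7, -0.3, -0.6]
grip_width: 0.087
grip_force: 0.0
```

```bash
python3 st.py; python3 -c "
from h import *
snap('scene','sc7.png',(180,110,380,340),2.6)"
```

```text
t 19.17 ang 127.34276016899494 r 0.22963232973956807 z 0.23686407098361886 Ftan(+resist) 0.7274999712956698 Frad 0.1577282825968743 Fz -0.5984805092689166 M [-0.0195  0.0071  0.0145]
```

View pics/sc7.png

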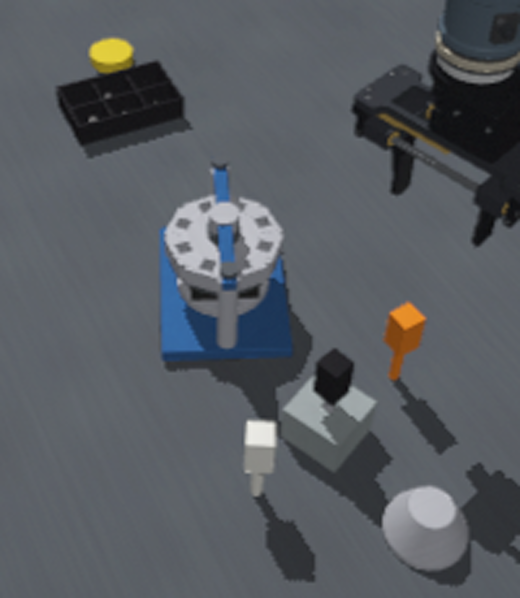

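The bar stands seated in its stand at (333,375) and nothing else has moved. Handing in.

```bash
python3 -c "
from rig import robot; print(robot.hand_in())"
```

```text
the job is handed in; nothing more can be done
None
```

The collar is nipped down at about 7.4 N of push on the bar, after roughly 165° of turn; the bar is back upright in its stand, the tray, tin and cone were not touched, and the job was handed in at about 19 s.

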